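Hold the belt tensioner back on the edge burnisher

TASK

The burnishing machine's old drive belt is off and I am about to slip on a new one: swing the belt guard wide open by its handle, square to the machine or further, then take the red peg on the spring-loaded tensioner arm and draw the arm away from the pulleys until it is right against its stop. Hold it firmly there with the gripper and finish while still holding it; do not let go or let the arm snap back at any time once you have moved it. Leave the guard open, and the jar, the tin and the tape roll where they are.

Things in the scene. Friction and masses are not known exactly. Their poses are not given: they have to be found in the camera images.
- machine: edge burnishing machine fixed to the bench: beige housing 220 mm wide, 190 deep, 187 high, bearing tube on top to 200, thin drive plate to 218. Origin on the bench under the middle of the drive plate's outer face; x points into the machine (the drive side looks along -x), y to the left as seen by someone facing the drive side, z up. Aluminium pulleys and shafts stand up to 36 mm off the plate
- guard (a joint): angle of the belt guard, a blue-grey steel shell 220 mm wide, 80 deep, 35 to 230 mm above the bench, open at back and below, hiding pulleys and tensioner when shut. 0 shut, 1.57 square to the machine, 1.9 fully open; hinged on the vertical right edge of the drive plate, it turns counter-clockwise seen from above. Starts shut or ajar; no latch, friction of 0.15 N m keeps it where it is left
- guard_handle (a point): middle of the guard's upright steel bar handle: round, 11 mm thick and 91 mm long, its axis 35 mm off the guard's front near the left (free) edge; middle 178 mm above the bench, top 223 mm, free all round and above for fingers. Axes as the machine's when the guard is shut, turning with the guard
- guard_hinge (a point): point on the guard's hinge line at the handle's height; shut, the handle lies 190 mm to the left of it and 115 mm outwards
- tensioner (a joint): angle of the tensioner arm: 0 at rest, leaning 0.35 rad from upright to the right, towards the pulleys; grows as its upper end is drawn to the left (machine +y), away from the pulleys, to 0.70 rad, leaning 0.35 rad left, hard against a rubber-sleeved stop pin. A spring always pulls it back: about 5 N at the peg at rest, 10 N at the stop. Nothing latches it
- tensioner_peg (a point): middle of the red peg at the upper end of the blue arm, by which it is moved: smooth, round, 14 mm in diameter, 31 mm long, pointing straight out from the machine, 37 to 68 mm off the drive plate (this point 53 mm), 196 mm above the bench at rest and at the stop, 205 mm half-way. The flat arm behind it is 20 mm wide, 30 to 37 mm off the plate
- tensioner_pivot (a point): point on the arm's level turning axis (square to the drive plate), as far off the plate as the peg's middle, which moves on a circle of 150 mm radius about it; 55 mm above the bench, 40 mm left of the plate's middle
- jar: amber glass jar of edge paint with a black cap, 56 mm in diameter, 85 mm high, standing left of the machine; origin under its centre
- tin: flat brass wax tin, 70 mm in diameter, 28 mm high; origin under its centre
- tape: yellow roll of tape lying flat right of the machine, 84 mm in diameter, 24 mm high; origin under its centre

How it is judged:
By the outcome, as a careful person would: the job done as asked, in the order asked, and still so for the second after the job is handed in, while the arm keeps its last pose, push and grip.
It also fails if it takes over 58 s, if anything falls off the work surface, if the arm or the gripper's body presses on something with over 40 N, if the wrist force passes 120 N, or if a joint passes its speed limit or range.

ROBOT

A 6-joint arm with a two-finger parallel gripper is mounted at the origin on the work surface. World frame = base frame: x ahead of the robot, y to its left, z up, the work surface at z = 0. Lengths are in m, angles in rad, forces in N, time in s.
With the tool pointing down it reaches from about 0.375 to 0.925 m from the base axis. Payload 5.7 kg.
Tool frame: the origin (TCP) lies between the finger pads; the fingertips stand 25 mm ahead of it and the grasp point (between the pads) lies 6 mm ahead of it (r.finger_overhang is the distance from the TCP to the fingertips, in m); z points along the fingers, y is the line along which they close (so a half turn about z gives the same grasp; the last joint's range is limited). The gripper opens to 88 mm and grips with 3 to 60 N. Pads are 20 mm wide; open, the fingers measure 115 mm over their backs; the gripper's body (75 mm by 178 mm) begins 61 mm behind the grasp point.
Start: joints at [-1.424, 0.359, 1.51, -0, 1.272, -0.115], TCP at [0.155, -0.58, 0.248] pointing down, gripper open.
Joint ranges: [-2.97, 2.97], [-1.01, 2.36], [0.21, 2.38], [-0.96, 4.11], [0.2, 2.71], [-2.98, 2.98]. Speed limits (rad/s): [2.39, 2.39, 3.14, 3.14, 3.14, 3.14].

INTERFACE

Orientations are given as a unit quaternion [w, x, y, z].
In Python, from plant import r gives the robot as it stands.
- The arm moves only by the tool servo_tool, never from a script. Its argument "rows" is one flat list of numbers, 5 for each row, row after row: the shift along the tool's x, y, z as a fraction of full scale, then the turn about the tool's z as a fraction of full scale, then the finger opening in mm, from 0 to 87.8. A call has 1 to 10 rows; each row is the pose to reach, as a shift and turn from the pose commanded when the call began, along the tool's axes at that moment, turning the shorter way round; what a row does not reach only later rows make up. Full scale, the value 1, is 250 mm for a shift and pi rad for a turn. A row lasts 1/10 s, in which the tool goes at most 50 mm and 8.59 degrees, less where a joint would pass 70% of its speed; a pose out of reach is approached as far as the arm can. A call with a number of a shift or a turn outside -1 to 1 is refused whole. A call with a gripper value outside its range is refused whole. The fingers move at their own pace and stop on an object; the grip force is fixed at half the most. Time passes only in rows, so rows that repeat a pose let the fingers close. It gives the time, the measured TCP pose, the force, the opening and the grip force at its end, in the units of the state.
- r.read_state(): the state, without advancing time (a new reading comes with each control period).
- r.grab_frame(name): name is "scene" or "side" or "wrist"; returns a dict with "img" (480x640x3 uint8, blue, green, red), "camera_matrix" (3x3 intrinsics, pixels), "k1" (the pictures are not rectified: a ray, as slopes to the right and down, at radius r is drawn at 1 + k1 r^2 times it, then the intrinsics apply), "pose" (4x4, takes a point from camera to world coordinates). Camera axes: x right, y up, looking along -z (the intrinsics and any distortion apply to the point x, -y, -z); pixel columns grow to the right and rows downward; lengths in m; the calibration is good to about 2 mm. A picture is of the moment at which its call begins. There is no depth.
- r.job_done(): hands the job in; it is judged then, once.
The state is a dict: "time_s": time; "joint_pos": joint angles; "qvel": joint speeds; "tau": joint torques, N m; "tool_pos": TCP position; "tcp_rot": TCP orientation; "force": force on the tool from outside, world axes, zero at the start; "ft_torque": the same for the moment, N m; "grip_width": finger opening in m; "grip_force": force on a finger pad.
Only numpy, scipy, OpenCV 4.12 (cv2) and the standard library are available. Lean on these libraries where they do the work, as an engineer would, in place of code of your own. Each camera call takes 0.05 s, during which the arm holds its last target. There are 200 camera calls.

## Working session

There is one attempt and no reset: what is moved stays moved. The work goes in short steps, Python scripts to look and compute and a tool call to move; the robot and the scene stay as the last step left them, time stands still between calls to the robot, and variables do not carry over. Pictures are saved under pics/ and viewed, at most 10 in all, crops included, and the job is handed in when it is done.

Besides the shell and the picture viewer there is one more tool, called after "Request:" as a command line: name --argument value ..., lists and objects as JSON in quotes. servo_tool: Moves the arm, as the interface text tells. Shift numbers are shares of 250 mm and turn numbers shares of pi rad, none past 1 either way. Its arguments: {"type":"object","properties":{"rows":{"type":"array","items":{"type":"number"}}},"required":["rows"]}

```bash
mkdir -p pics; cat > h.py <<'E'
import numpy as np, cv2
from plant import r
def grab(n,f):
    d=r.grab_frame(n); cv2.imwrite('pics/'+f,d['img']); return d
def proj(d,P):
    T=np.array(d['pose']);K=np.array(d['camera_matrix'])
    p=(np.atleast_2d(P)-T[:3,3])@T[:3,:3]
    s=np.c_[p[:,0]/-p[:,2],-p[:,1]/-p[:,2]]; s=s*(1+d['k1']*(s**2).sum(1,keepdims=True))
    return s*[K[0,0],K[1,1]]+K[:2,2]
def ray(d,uv):
    T=np.array(d['pose']);K=np.array(d['camera_matrix'])
    s0=(np.array(uv,float)-K[:2,2])/[K[0,0],K[1,1]]; s=s0.copy()
    for _ in range(20): s=s0/(1+d['k1']*(s@s))
    v=T[:3,:3]@np.array([s[0],-s[1],-1]); return T[:3,3],v/np.linalg.norm(v)
def atz(d,uv,z):
    o,v=ray(d,uv); return o+v*(z-o[2])/v[2]
E
python3 - <<'E'
from h import *
a=grab('scene','s1.png');b=grab('side','d1.png')
for d in(a,b): print(np.round(d['pose'],3).tolist(),d['k1'],d['camera_matrix'])
s=r.read_state();print(s['tool_pos'],s['tcp_rot'],s['time_s'],s['grip_width'])
E
```

```text
[[-0.963, -0.257, 0.088, 0.697], [0.271, -0.916, 0.295, 0.443], [0.005, 0.308, 0.951, 1.476], [0.0, 0.0, 0.0, 1.0]] -0.13800646258233834 [[612.18182467   0.         318.88909355]
 [  0.         612.18182467 246.56671965]
 [  0.           0.           1.        ]]
[[0.499, 0.819, -0.283, 0.107], [-0.867, 0.471, -0.165, -0.226], [-0.002, 0.328, 0.945, 1.639], [0.0, 0.0, 0.0, 1.0]] 0.06843542710659099 [[619.17482682   0.         324.8212192 ]
 [  0.         619.17482682 250.2388603 ]
 [  0.           0.           1.        ]]
[ 0.15519365 -0.57898743  0.24691649] [-8.08469043e-04  9.91448092e-01  1.30499144e-01 -1.43283209e-05] 0.1 0.08790975893667996
```

View pics/s1.png

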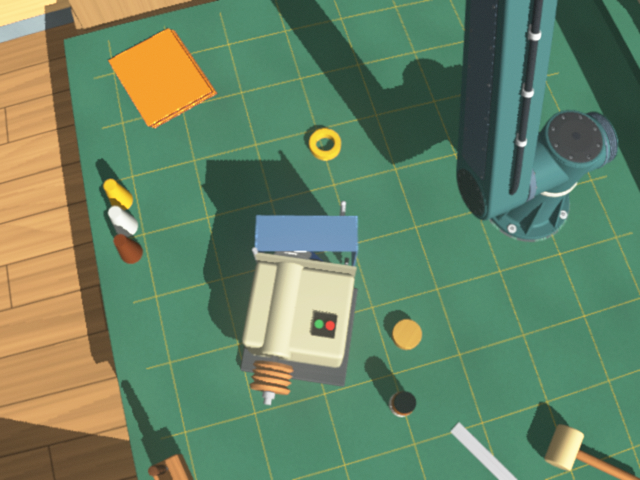

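View pics/d1.png

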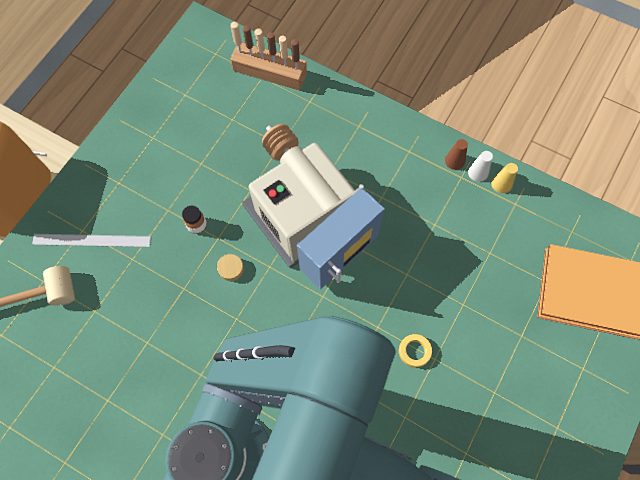

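The scene view shows the machine with its drive side facing image-up (world −y). The guard's top is at about (256–357, 217–250) and the handle top at (343,205), and the guard is slightly ajar. The tape is at (325,144), the tin at (407,334) and the jar at (403,402). I'll zoom in for exact corners.

```bash
python3 - <<'E'
import cv2,numpy as np
a=cv2.imread('pics/s1.png')[190:400,230:440];b=cv2.imread('pics/d1.png')[130:300,230:400]
A=cv2.resize(a,(400,400),interpolation=3);B=cv2.resize(b,(400,400),interpolation=3)
cv2.imwrite('pics/c1.png',np.hstack([A,B]))
E
```

```text
(no output)
```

View pics/c1.png

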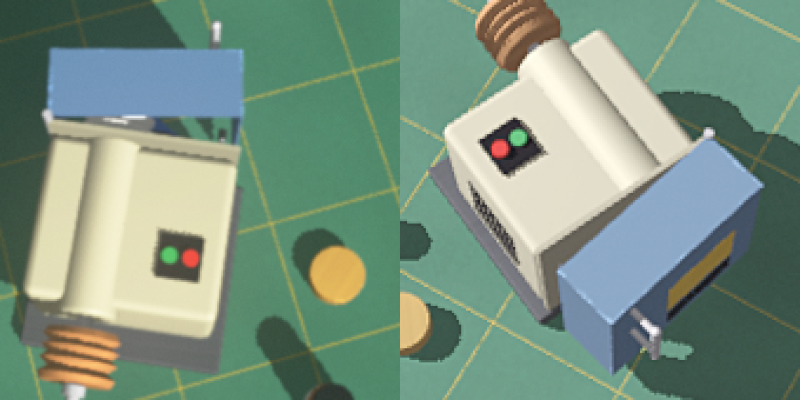

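Crop: the guard's top corners are clear in both views, as is the plate's top edge, ending near (356,268). I'll fit the machine pose and the guard angle to them.

```bash
cat >> h.py <<'E'
def M2W(p,P):
    c,s=np.cos(p[2]),np.sin(p[2]); P=np.atleast_2d(P)
    return np.c_[p[0]+c*P[:,0]-s*P[:,1],p[1]+s*P[:,0]+c*P[:,1],P[:,2]]
def G2M(g,P,hy=-.11):  # guard frame (hinge origin) to machine
    c,s=np.cos(g),np.sin(g);P=np.atleast_2d(P)
    return np.c_[c*P[:,0]-s*P[:,1],hy+s*P[:,0]+c*P[:,1],P[:,2]]
E
cat > fit.py <<'E'
from h import *
from scipy.optimize import least_squares
a=r.grab_frame('scene');b=r.grab_frame('side')
G=np.array([[-.08,0,.23],[-.08,.22,.23],[0,.22,.23],[0,0,.23]])
ua=np.array([[256.2,215.2],[358.1,216.8],[357,251.4],[255.2,250.4]])
ub=np.array([[384.3,209],[320.5,264.7],[298,244.7],[361.3,188.7]])
pl=np.array([[0,.11,.218]]);upl=np.array([[356,267.7]])
def f(q):
    w=M2W(q,G2M(q[3],G));return np.r_[(proj(a,w)-ua).ravel(),(proj(b,w)-ub).ravel(),(proj(a,M2W(q,pl))-upl).ravel()]
best=min((least_squares(f,[.7,.3,y,.1]) for y in(1,1.5,2)),key=lambda s:s.cost)
q=best.x;print('pose',q.round(4),'res',best.fun.round(1))
print('handle top px',proj(a,M2W(q,G2M(q[3],[[-.115,.19,.223]]))),proj(b,M2W(q,G2M(q[3],[[-.115,.19,.223]]))))
for n,g in(('now',q[3]),('90',1.57),('100',1.75),('109',1.9)):
    print(n,M2W(q,G2M(g,[[-.115,.19,.178]])).round(4))
print('hinge',M2W(q,[[0,-.11,.178]]).round(4))
for t in(0,.35,.7):
    l=.35-t;print('peg',t,M2W(q,[[-.053,.04-.15*np.sin(l),.055+.15*np.cos(l)]]).round(4))
for n,uv,z in(('tape',(325,144),.024),('tin',(407,334),.028),('jar',(403,402),.085)):print(n,atz(a,uv,z).round(3))
np.save('q.npy',q)
E
python3 fit.py
```

```text
pose [0.6183 0.0722 1.1301 0.153 ] res [-0.6 -0.6 -1.5 -0.9 -0.2 -0.4 -1.3 -0.9 -0.8 -0.2 -1.9  2.8 -2.2 -0.1
 -0.7 -1.4 -0.7 -0.1]
handle top px [[342.66868824 202.04316309]] [[337.76803913 270.25229147]]
now [[ 0.503  -0.0311  0.178 ]]
90 [[ 0.7406 -0.1956  0.178 ]]
100 [[ 0.7798 -0.188   0.178 ]]
109 [[ 0.8109 -0.1763  0.178 ]]
hinge [[0.7178 0.0253 0.178 ]]
peg 0 [[0.606  0.0194 0.1959]]
peg 0.35 [[0.5595 0.0413 0.205 ]]
peg 0.7 [[0.513  0.0633 0.1959]]
tape [ 0.47  -0.278  0.024]
tin [0.42  0.262 0.028]
jar [0.487 0.413 0.085]
```

The fit is good: about 1–2 px residuals, and the predicted handle top matches the picture. I'll hover above the handle with the fingers' closing line along the guard face.

```bash
cat >> h.py <<'E'
from scipy.spatial.transform import Rotation as Ro
def rows(targets):
    "targets: list of (x,y,z,yaw of tool y line); prints fractions rel. to current pose"
    s=r.read_state();w,x,y,z=s['tcp_rot'];R=Ro.from_quat([x,y,z,w]).as_matrix()
    y0=np.arctan2(R[1,1],R[0,1])
    for X in targets:
        d=R.T@(np.array(X[:3])-s['tool_pos'])/.25
        t=-((X[3]-y0+np.pi/2)%np.pi-np.pi/2)/np.pi
        print(*d.round(3),round(t,3))
E
python3 -c "
from h import *
rows([(.155,-.58,.31,-1.309),(.503,-.031,.31,-.287)])"
```

```text
-0.002 0.003 -0.251 -0.0
1.911 -1.758 -0.249 -0.325
```

Request:
servo_tool --rows '[0,0,-0.25,0,50,0,0,-0.25,0,50,0.95,-0.88,-0.25,0,50,0.95,-0.88,-0.25,0,50,0.95,-0.88,-0.25,0,50,0.95,-0.88,-0.25,0,50,0.95,-0.88,-0.25,0,50,0.95,-0.88,-0.25,0,50,0.95,-0.88,-0.25,0,50,0.95,-0.88,-0.25,0,50]'

```text
time_s: 1.2
tool_pos: [0.3288, -0.3029, 0.3102]
tcp_rot: [-0.0, 0.991, 0.132, 0.0]
force: [0.6, -0.8, -0.7]
grip_width: 0.05
grip_force: 0.0
```

Request:
servo_tool --rows '[0.95,-0.88,0,-0.325,50,0.95,-0.88,0,-0.325,50,0.95,-0.88,0,-0.325,50,0.95,-0.88,0,-0.325,50,0.95,-0.88,0,-0.325,50,0.95,-0.88,0,-0.325,50,0.95,-0.88,0,-0.325,50,0.95,-0.88,0,-0.325,50,0.95,-0.88,0,-0.325,50,0.95,-0.88,0,-0.325,50]'

```text
time_s: 2.2
tool_pos: [0.4997, -0.0332, 0.31]
tcp_rot: [0.0, 0.802, 0.597, -0.0]
force: [-0.0, -0.6, 0.2]
grip_width: 0.0498
grip_force: 0.0
```

```bash
python3 -c "
from h import *
s=r.read_state();print(s['tool_pos'],s['joint_pos'],s['time_s'])
q=np.load('q.npy')
d=grab('wrist','w1.png')
print(proj(d,M2W(q,G2M(q[3],[[-.115,.19,.223],[-.08,.22,.23],[-.08,0,.23],[0,.22,.23]]))).round(0))
rows([(.503,-.031,.31,-.287),(.503,-.031,.211,-.287)])"
```

```text
[ 0.49967978 -0.03321126  0.30998561] [-2.03894657e-01  1.59821275e-01  1.62937648e+00 -7.06256016e-04
  1.35292030e+00  8.76339739e-02] 2.2
[[318. 255.]
 [265. 201.]
 [658. 199.]
 [259.  44.]]
0.012 0.01 0.0 -0.001
0.013 0.01 0.396 -0.001
```

View pics/w1.png

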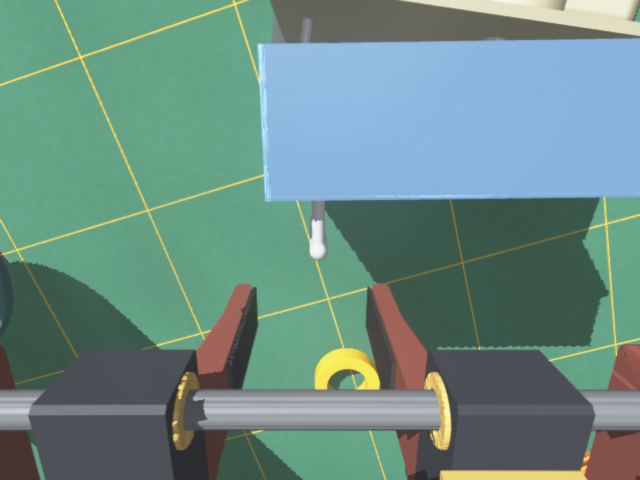

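The wrist view shows the handle top at (318,249) against a predicted (318,255), and the guard corner within 2 px. I'll descend and grip.

Request:
servo_tool --rows '[0.015,0.01,0.2,0,50,0.018,0.01,0.4,0,50,0.018,0.01,0.4,0,50,0.018,0.01,0.4,0,50,0.018,0.01,0.4,0,0,0.018,0.01,0.4,0,0,0.018,0.01,0.4,0,0,0.018,0.01,0.4,0,0,0.018,0.01,0.4,0,0,0.018,0.01,0.4,0,0]'

```text
time_s: 3.25
tool_pos: [0.5053, -0.0279, 0.2108]
tcp_rot: [0.001, 0.801, 0.598, 0.001]
force: [3.3, 0.7, 1.7]
grip_width: 0.0103
grip_force: 30.0
```

```bash
cat > arc.py <<'E'
import sys
from h import *
q=np.load('q.npy');H=M2W(q,[[0,-.11,.178]])[0]
s=r.read_state();p=s['tool_pos'];g=(p-H)[:2];rad=np.hypot(*g)
ang=np.arctan2(g[1],g[0]);g0=(ang-(q[2]+np.arctan2(.19,-.115)))%(2*np.pi)
w,x,y,z=s['tcp_rot'];R=Ro.from_quat([x,y,z,w]).as_matrix();y0=np.arctan2(R[1,1],R[0,1])
print('radius',rad,'guard',g0,'time',s['time_s'],'F',s['force'].round(1) if hasattr(s['force'],'round') else s['force'],'w',s['grip_width'],s['joint_pos'])
rad=float(sys.argv[2]) if len(sys.argv)>2 else rad
A=float(sys.argv[1])
for k in range(1,6):
    a=k*A/5;rows([(H[0]+rad*np.cos(ang+a),H[1]+rad*np.sin(ang+a),p[2],y0+a)])
E
python3 arc.py 0.55
```

```text
radius 0.21901988602507597 guard 0.14166776502016099 time 3.25 F [3.3 0.7 1.7] w 0.010255541513036658 [-1.92220810e-01  2.62417380e-01  1.75803330e+00  7.31585768e-04
  1.11812290e+00  9.54290496e-02]
-0.08 0.053 0.0 -0.035
-0.154 0.115 0.0 -0.07
-0.22 0.185 0.0 -0.105
-0.279 0.262 0.001 -0.14
-0.329 0.344 0.001 -0.175
```

Request:
servo_tool --rows '[-0.04,0.026,0,-0.018,0,-0.08,0.053,0,-0.035,0,-0.117,0.083,0,-0.053,0,-0.154,0.115,0,-0.07,0,-0.188,0.149,0,-0.088,0,-0.22,0.185,0,-0.105,0,-0.25,0.223,0,-0.123,0,-0.279,0.262,0,-0.14,0,-0.305,0.302,0,-0.158,0,-0.329,0.344,0,-0.175,0]'

```text
time_s: 4.25
tool_pos: [0.5644, -0.1308, 0.2108]
tcp_rot: [0.0, 0.608, 0.794, 0.001]
force: [1.9, 4.9, 3.6]
grip_width: 0.0104
grip_force: 30.0
```

```bash
python3 arc.py 0.55
```

```text
radius 0.2188824648588037 guard 0.6904823713587733 time 4.25 F [1.9 4.9 3.6] w 0.01037117130043788 [-0.34833936  0.36389337  1.60188606  0.0022861   1.17418476 -0.61314768]
-0.08 0.053 0.0 -0.035
-0.154 0.115 0.0 -0.07
-0.221 0.184 0.0 -0.105
-0.28 0.261 0.0 -0.14
-0.33 0.343 0.001 -0.175
```

Forces are low, so I'll repeat the same arc.

Request:
servo_tool --rows '[-0.04,0.026,0,-0.018,0,-0.08,0.053,0,-0.035,0,-0.117,0.083,0,-0.053,0,-0.154,0.115,0,-0.07,0,-0.188,0.149,0,-0.088,0,-0.22,0.185,0,-0.105,0,-0.25,0.223,0,-0.123,0,-0.279,0.262,0,-0.14,0,-0.305,0.302,0,-0.158,0,-0.329,0.344,0,-0.175,0]'

```text
time_s: 5.25
tool_pos: [0.668, -0.1881, 0.2109]
tcp_rot: [0.0, 0.369, 0.929, 0.0]
force: [-0.7, 3.3, 5.2]
grip_width: 0.0102
grip_force: 30.0
```

```bash
python3 arc.py 0.55
```

```text
radius 0.21912303102338931 guard 1.2380404340613467 time 5.25 F [-0.7  3.3  5.2] w 0.010188414446373414 [-3.74385134e-01  5.23204348e-01  1.33013918e+00  8.69254964e-04
  1.28807208e+00 -1.18853139e+00]
-0.08 0.053 0.0 -0.035
-0.155 0.115 0.0 -0.07
-0.222 0.184 0.0 -0.105
-0.28 0.26 0.0 -0.14
-0.331 0.342 0.0 -0.175
```

Request:
servo_tool --rows '[-0.04,0.026,0,-0.018,0,-0.08,0.053,0,-0.035,0,-0.117,0.083,0,-0.053,0,-0.154,0.115,0,-0.07,0,-0.188,0.149,0,-0.088,0,-0.22,0.185,0,-0.105,0,-0.25,0.223,0,-0.123,0,-0.279,0.262,0,-0.14,0,-0.305,0.302,0,-0.158,0,-0.329,0.344,0,-0.175,0]'

```text
time_s: 6.25
tool_pos: [0.7868, -0.1833, 0.2109]
tcp_rot: [0.0, 0.104, 0.995, -0.0]
force: [-0.1, -1.3, 3.4]
grip_width: 0.0102
grip_force: 30.0
```

Request:
servo_tool --rows '[0,0,0,0,0,0,0,0,0,0,0,0,0,0,40,0,0,0,0,40,0,0,0,0,40,0,0,-0.15,0,40,0,0,-0.3,0,40,0,0,-0.44,0,40,0,0,-0.44,0,40,0,0,-0.44,0,40]'

```text
time_s: 7.25
tool_pos: [0.7862, -0.1827, 0.321]
tcp_rot: [0.001, 0.105, 0.995, -0.0]
force: [-0.6, 1.1, -0.6]
grip_width: 0.0398
grip_force: 0.0
```

```bash
python3 - <<'E'
from h import *
a=grab('scene','s2.png');b=grab('side','d2.png');q=np.load('q.npy')
s=r.read_state();print(s['joint_pos'])
P=M2W(q,[[-.068,.04-.15*np.sin(.35),.055+.15*np.cos(.35)],[-.037,.04-.15*np.sin(.35),.055+.15*np.cos(.35)]])
ua=proj(a,P);ub=proj(b,P);print(P,ua,ub)
def crop(d,u):
    m=u.mean(0).astype(int);x,y=np.clip(m[0]-100,0,440),np.clip(m[1]-100,0,280);print(x,y);return cv2.resize(d['img'][y:y+200,x:x+200],(400,400),interpolation=3)
cv2.imwrite('pics/c2.png',np.hstack([crop(a,ua),crop(b,ub)]))
rows([(.606,.019,.315,q[2]+np.pi/2)])
E
```

```text
[-3.13885289e-01  6.38578919e-01  8.64927466e-01  1.78095536e-04
  1.64160975e+00 -1.67512450e+00]
[[0.59961969 0.00581053 0.19590591]
 [0.61284215 0.0338492  0.19590591]] [[305.02890782 232.4471569 ]
 [302.60137564 245.56889426]] [[343.82808468 234.25066462]
 [336.65157891 224.72947784]]
203 139
240 129
0.869 0.639 0.016 -0.426
```

View pics/c2.png

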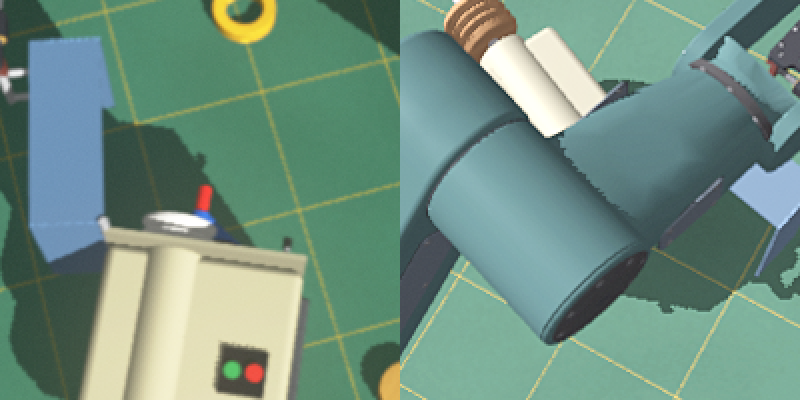

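The peg is at (306,232)–(303.5,245.5) in the scene view, within 1 px of the prediction, and the guard is wide open. I'll hover over the peg, turning the other way to keep joint 6 away from its limit.

Request:
servo_tool --rows '[0.43,0.32,0.0,0.28,45,0.43,0.32,0.0,0.28,45,0.43,0.32,0.0,0.28,45,0.43,0.32,0.0,0.28,45,0.43,0.32,0.0,0.28,45,0.43,0.32,0.0,0.28,45,0.869,0.639,0.015,0.574,45,0.869,0.639,0.015,0.574,45,0.869,0.639,0.015,0.574,45,0.869,0.639,0.015,0.574,45]'

```text
time_s: 8.35
tool_pos: [0.602, 0.0223, 0.3144]
tcp_rot: [-0.003, 0.749, 0.663, -0.002]
force: [0.6, 0.2, 0.1]
grip_width: 0.0449
grip_force: 0.0
```

```bash
python3 -c "
from h import *
q=np.load('q.npy')
rows([(.605,.019,.315,q[2]+np.pi/2)])"
```

```text
-0.012 0.013 -0.003 0.102
```

Request:
servo_tool --rows '[-0.012,0.013,0,0.102,45,-0.012,0.013,0,0.102,45,-0.012,0.013,0,0.102,45,-0.012,0.013,0,0.102,45,-0.012,0.013,0,0.102,45]'

```text
time_s: 8.85
tool_pos: [0.6094, 0.0154, 0.3156]
tcp_rot: [-0.001, 0.843, 0.537, -0.001]
force: [0.8, -0.9, -0.4]
grip_width: 0.045
grip_force: 0.0
```

```bash
python3 -c "
from h import *
q=np.load('q.npy')
d=grab('wrist','w2.png')
P=M2W(q,[[-.068,.04-.15*np.sin(.35),.055+.15*np.cos(.35)],[-.037,.04-.15*np.sin(.35),.055+.15*np.cos(.35)],[0,.11,.218],[-.053,.04-.15*np.sin(.35),.055+.15*np.cos(.35)]])
print(P[3],proj(d,P).round(0))
print(r.read_state()['tool_pos'],proj(d,[r.read_state()['tool_pos']-np.array([0,0,.113])]))
rows([(.605,.019,.203,q[2]+np.pi/2)])"
```

```text
[0.60601765 0.01937763 0.19590591] [[307. 260.]
 [307. 217.]
 [102. 164.]
 [307. 239.]]
[0.60951054 0.01534406 0.3158571 ] [[314.26923797 245.35772919]]
0.006 -0.022 0.451 0.001
```

View pics/w2.png

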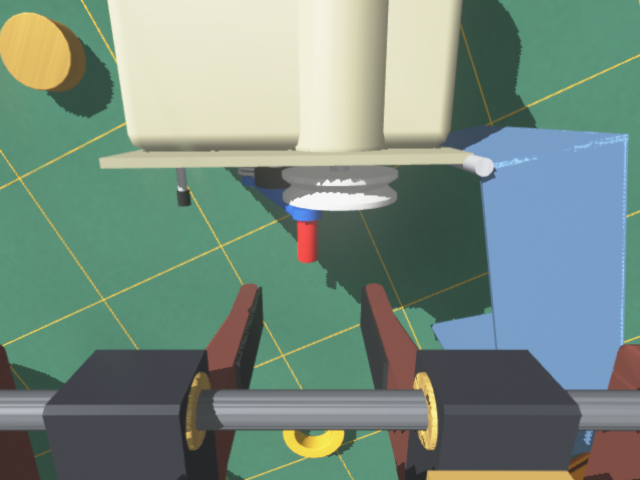

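The peg spans (308,262)–(307,219), matching the prediction, and the stop pin is at (183,195). I'll descend 2 mm further out for clearance and grip.

Request:
servo_tool --rows '[0,-0.022,0,0,45,0,-0.022,0.15,0,45,0,-0.022,0.3,0,45,0,-0.022,0.45,0,45,0,-0.022,0.45,0,45,0,-0.022,0.45,0,0,0,-0.022,0.45,0,0,0,-0.022,0.45,0,0,0,-0.022,0.45,0,0,0,-0.022,0.45,0,0]'

```text
time_s: 9.9
tool_pos: [0.6068, 0.0172, 0.2056]
tcp_rot: [0.002, 0.844, 0.536, 0.002]
force: [2.2, -1.6, 4.2]
grip_width: 0.0133
grip_force: 30.0
```

```bash
python3 - <<'E'
from h import *
q=np.load('q.npy');s=r.read_state();p=np.array(s['tool_pos']);print(s['grip_width'],s['force'],p)
c,sn=np.cos(q[2]),np.sin(q[2]);m=np.array([[c,sn],[-sn,c]])@(p[:2]-q[:2]);print('machine frame',m)
e=m[1]-(.04-.15*np.sin(.35));z0=p[2]-.15*np.cos(.35)
for t in(.07,.14,.21,.28,.35,.42,.49,.56,.63,.70,.74):
    l=.35-t;P=M2W(q,[[m[0],.04-.15*np.sin(l)+e,z0+.15*np.cos(l)]])[0];rows([(*P,q[2]+np.pi/2)])
E
```

```text
0.01325053462311196 [ 2.22841148 -1.58516356  4.17203042] [0.60678399 0.01724194 0.20564664]
machine frame [-0.05460481 -0.01303874]
0.0 -0.04 -0.013 0.001
0.0 -0.081 -0.024 0.001
0.0 -0.122 -0.031 0.001
0.0 -0.164 -0.036 0.001
0.0 -0.206 -0.037 0.001
0.001 -0.248 -0.036 0.001
0.001 -0.289 -0.032 0.001
0.001 -0.331 -0.025 0.001
0.001 -0.371 -0.015 0.001
0.001 -0.411 -0.002 0.001
0.001 -0.434 0.007 0.001
```

Request:
servo_tool --rows '[0,-0.02,-0.007,0,0,0,-0.04,-0.013,0,0,0,-0.06,-0.019,0,0,0,-0.081,-0.024,0,0,0,-0.101,-0.028,0,0,0,-0.122,-0.031,0,0,0,-0.143,-0.034,0,0,0,-0.164,-0.036,0,0,0,-0.185,-0.037,0,0,0,-0.206,-0.037,0,0]'

```text
time_s: 10.9
tool_pos: [0.5632, 0.0372, 0.2164]
tcp_rot: [0.005, 0.844, 0.536, 0.004]
force: [6.9, -9.1, 7.5]
grip_width: 0.0131
grip_force: 30.0
```

Request:
servo_tool --rows '[0,-0.021,0,0,0,0,-0.042,0.001,0,0,0,-0.063,0.003,0,0,0,-0.083,0.005,0,0,0,-0.104,0.008,0,0,0,-0.125,0.012,0,0,0,-0.145,0.017,0,0,0,-0.165,0.022,0,0,0,-0.175,0.025,0,0,0,-0.175,0.025,0,0]'

```text
time_s: 11.9
tool_pos: [0.5233, 0.0568, 0.2098]
tcp_rot: [0.004, 0.844, 0.537, 0.004]
force: [6.0, -5.8, 7.4]
grip_width: 0.0135
grip_force: 30.0
```

```bash
cat > st.py <<'E'
from h import *
q=np.load('q.npy');s=r.read_state();p=np.array(s['tool_pos'])
c,sn=np.cos(q[2]),np.sin(q[2]);m=np.array([[c,sn],[-sn,c]])@(p[:2]-q[:2]);F=np.array(s['force'])
print('machine',m,p[2],'Fm',np.array([[c,sn],[-sn,c]])@F[:2],F[2],'w',s['grip_width'],s['grip_force'],'theta',.35-np.arcsin((.04-m[1])/.15),s['time_s'])
E
python3 st.py
```

```text
machine [-0.05440198  0.07938438] 0.20980204305424333 Fm [-2.72660317 -7.88007067] 7.391075166174884 w 0.01347541467672298 30.046769678592682 theta 0.6156769836084466 11.9
```

Request:
servo_tool --rows '[0,-0.01,0.003,0,0,0,-0.02,0.007,0,0,0,-0.03,0.01,0,0,0,-0.04,0.014,0,0,0,-0.04,0.014,0,0,0,-0.04,0.014,0,0]'

```text
time_s: 12.5
tool_pos: [0.5144, 0.061, 0.2063]
tcp_rot: [0.004, 0.844, 0.537, 0.004]
force: [6.4, -5.8, 7.3]
grip_width: 0.0135
grip_force: 30.0
```

```bash
python3 st.py
```

```text
machine [-0.05442382  0.08917956] 0.2063318349854119 Fm [-2.46072544 -8.27849549] 7.250913895140762 w 0.013508649246597842 30.040878653526306 theta 0.6840414468964915 12.5
```

Request:
servo_tool --rows '[0,-0.008,0.003,0,0,0,-0.016,0.006,0,0,0,-0.016,0.006,0,0,0,-0.016,0.006,0,0]'

```text
time_s: 12.9
tool_pos: [0.5134, 0.0615, 0.2059]
tcp_rot: [0.006, 0.844, 0.537, 0.006]
force: [9.5, -10.9, 9.2]
grip_width: 0.0134
grip_force: 30.0
```

```bash
python3 st.py
```

```text
machine [-0.05439459  0.09032452] 0.20593671296969038 Fm [ -5.80572102 -13.28739031] 9.220963091772575 w 0.01340318993726378 30.03727376461029 theta 0.6921325738554585 12.9
```

Request:
servo_tool --rows '[0,-0.008,0.002,0,0,0,-0.014,0.003,0,0,0,-0.014,0.003,0,0,0,-0.014,0.003,0,0,0,-0.014,0.003,0,0,0,-0.014,0.003,0,0]'

```text
time_s: 13.5
tool_pos: [0.5131, 0.0617, 0.2059]
tcp_rot: [0.009, 0.844, 0.537, 0.007]
force: [15.4, -14.2, 7.2]
grip_width: 0.0132
grip_force: 30.0
```

```bash
python3 st.py; python3 -c "
from h import *
a=grab('scene','s3.png');b=grab('wrist','w3.png')
cv2.imwrite('pics/c3.png',np.hstack([cv2.resize(a['img'][120:320,200:400],(400,400)),cv2.resize(b['img'],(400,300))[:, :] if 0 else cv2.resize(b['img'][80:480,120:520],(400,400))]))"
```

```text
machine [-0.05437117  0.09064195] 0.20590656647269098 Fm [ -6.26410082 -20.02669976] 7.17364581736974 w 0.013249030764609145 30.0324547290802 theta 0.6943798298347307 13.5
```

View pics/c3.png

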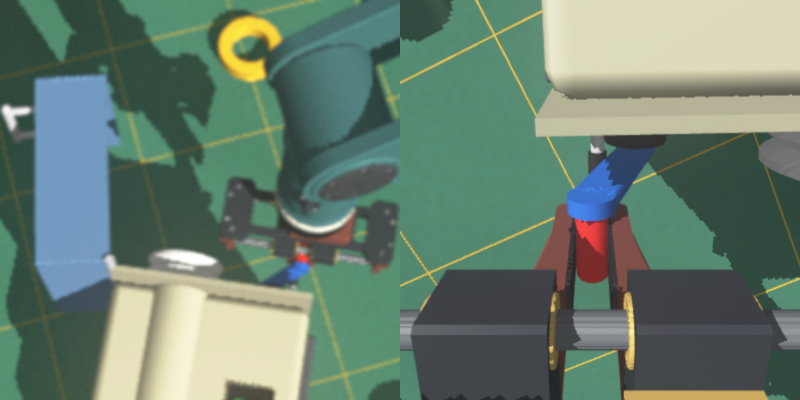

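The wrist view shows the peg between the pads and the blue arm touching the sleeved stop pin, near (597,155) in the crop. The last 3.5 mm of command moved it only 0.3 mm while the push rose to 20 N. The guard is still wide open and the tape hasn't moved, so I'll hand in.

```bash
python3 -c "
from plant import r
print(r.job_done())"
```

```text
the job is handed in; nothing more can be done
None
```

The guard is open past square (about 1.79 rad by the arm's position), and the gripper is holding the tensioner peg hard against its stop with about 20 N of push; I handed the job in at about 13.6 s, and the arm never went near the jar, tin or tape.

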